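Re-sort three watch housings into their colour-coded nests

TASK

The three watch housings on the assembly bench have been put in each other's nests. Using the empty grey nest as a free spot on the way, move each housing into the nest whose rim has the colour of its dial, lying flat, dial up, in the middle of the nest. They are fragile: set each one down gently, do not drop them or knock them together, and leave the test box, the screwdriver and the circuit board where they lie.

Things in the scene. Friction and masses are not known exactly. Their poses are not given: they have to be found in the camera images.
- watch_blue: loose round steel watch housing with a blue dial facing up (39 mm across): a drum 48 mm in diameter, 22 mm high, the top 4 mm a 44 mm bezel; about 90 g. Origin: centre of its underside; z up. Strap lugs, up to 12 mm high, reach 32 mm from the centre along its +x and -x; its plain sides face +y and -y. It starts in a nest of the wrong colour
- watch_red: loose round steel watch housing with a red dial facing up (39 mm across): a drum 48 mm in diameter, 22 mm high, the top 4 mm a 44 mm bezel; about 90 g. Origin: centre of its underside; z up. Strap lugs, up to 12 mm high, reach 32 mm from the centre along its +x and -x; its plain sides face +y and -y. It starts in a nest of the wrong colour
- watch_yellow: loose round steel watch housing with a yellow dial facing up (39 mm across): a drum 48 mm in diameter, 22 mm high, the top 4 mm a 44 mm bezel; about 90 g. Origin: centre of its underside; z up. Strap lugs, up to 12 mm high, reach 32 mm from the centre along its +x and -x; its plain sides face +y and -y. It starts in a nest of the wrong colour
- nest_blue: fixed square nest, 100 x 100 mm, black inside with a blue rim. Origin: centre of its underside, on the bench; x and y along its sides, z up. Its flat inner floor, 80 x 80 mm, is 6 mm above the bench; the rim round it, 10 mm wide, is 8 mm above the bench. The blue-dialled watch housing belongs here
- nest_red: fixed square nest, 100 x 100 mm, black inside with a red rim. Origin: centre of its underside, on the bench; x and y along its sides, z up. Its flat inner floor, 80 x 80 mm, is 6 mm above the bench; the rim round it, 10 mm wide, is 8 mm above the bench. The red-dialled watch housing belongs here
- nest_yellow: fixed square nest, 100 x 100 mm, black inside with a yellow rim. Origin: centre of its underside, on the bench; x and y along its sides, z up. Its flat inner floor, 80 x 80 mm, is 6 mm above the bench; the rim round it, 10 mm wide, is 8 mm above the bench. The yellow-dialled watch housing belongs here
- spare_nest: fixed square nest, 100 x 100 mm, black inside with a grey rim. Origin: centre of its underside, on the bench; x and y along its sides, z up. Its flat inner floor, 80 x 80 mm, is 6 mm above the bench; the rim round it, 10 mm wide, is 8 mm above the bench. Empty at the start; a free spot to use on the way
- tester: loose test box, brass top and black sides, 65 (x) x 95 (y) mm, 34 mm high. Origin: centre of its underside. To be left alone. Of things not listed, those among the nests are under 8 mm high, a multimeter at the far right (x > 0.62 m) is 47 mm high, and tall equipment stands only beyond x = 0.7 m or farther than 0.75 m to the sides
- screwdriver: loose screwdriver with an orange handle, 150 mm long along its x axis, its handle 26 mm thick, lying on the bench. Origin: near its middle, on its underside. To be left alone
- board: loose small green circuit board, 34 (x) x 30 (y) mm, 7 mm high with its parts. Origin: centre of its underside. To be left alone

How it is judged:
By the outcome, as a careful person would: the job done as asked, in the order asked, and still so for the second after the job is handed in, with the robot touching nothing.
It also fails if it takes over 96 s, if anything falls off the work surface, if the arm or the gripper's body presses on something with over 40 N, if the wrist force passes 120 N, or if a joint passes its speed limit or range.

ROBOT

A 7-joint arm with a two-finger parallel gripper is mounted at the origin on the work surface. World frame = base frame: x ahead of the robot, y to its left, z up, the work surface at z = 0. Lengths are in m, angles in rad, forces in N, time in s.
With the tool pointing down it reaches from about 0.425 to 0.925 m from the base axis. Payload 6.8 kg.
Tool frame: the origin (TCP) lies at the very end of the fingers, on their centre line; the grasp point (between the pads) lies 19 mm behind it; z points along the fingers, y is the line along which they close (so a half turn about z gives the same grasp; the last joint's range is limited). The gripper opens to 85 mm and grips with 20 to 120 N. Pads are 22 mm wide; open, the fingers measure 114 mm over their backs; the gripper's body (76 mm by 85 mm) begins 54 mm behind the grasp point. The pads swing forward as they close: fully open they stand 13 mm farther back than shut.
Start: joints at [-1.425, 0.477, 0.022, 1.555, -0.011, 1.109, -0.083], TCP at [0.169, 0.653, 0.205] pointing down, gripper open.
Joint ranges: [-2.96, 2.96], [-0.34, 2.1], [-1.41, 1.46], [0.24, 2.44], [-1.37, 4.51], [0.17, 1.92], [-2.96, 2.96]. Speed limits (rad/s): [2.39, 2.39, 3.14, 3.14, 3.14, 3.14, 3.14].

INTERFACE

Orientations are given as a unit quaternion [x, y, z, w].
In Python, from rig import robot gives the robot as it stands.
- The arm moves only by the tool run_rows, called after ">>>" as a command line: name --argument value ..., lists and objects as JSON in quotes. Schema: {"type":"object","properties":{"ticks":{"type":"array","items":{"type":"object","properties":{"rot":{"type":"array","items":{"type":"number"},"minItems":3,"maxItems":3},"pos":{"type":"array","items":{"type":"number"},"minItems":3,"maxItems":3},"jaw":{"type":"number"}},"additionalProperties":false,"required":["jaw"]},"minItems":1,"maxItems":10},"only":{"type":"string"},"quiet":{"type":"boolean"},"lines":{"type":"string"}},"required":["ticks"],"additionalProperties":false}. ticks is a list of rows, 1 to 10 of them, each an object with the fields rot (a list: a rotation vector rx, ry, rz in normalised numbers (1 is 2 rad)), pos (a list: dx, dy, dz in fractions of the full range, 1 being 0.8 m), jaw (the finger opening in m); a field left out counts as zero (the opening has to be given); each row shifts and turns the commanded pose from where the row before left it, along the tool's axes as they then stand; what a row does not reach is not made up. A row lasts 1/8 s, in which the tool goes at most 0.0625 m and 0.188 rad, less where a joint would pass 70% of its speed; a pose out of reach is approached as far as the arm can. The fingers move at their own pace and stop on an object; the grip force is fixed at half the most. Time passes only in rows, so rows that do not move let the fingers close. The tool returns the time, the measured TCP pose, the force, the opening and the grip force at its end. only (a regular expression) keeps the lines of the reply that match it, lines (a string "A,B") keeps lines A to B, and quiet returns only ok. Shift and turn numbers lie between -1 and 1, and a call with a number outside is refused. Input that does not fit is refused with a message, and nothing moves.
- robot.sense(): the state, without advancing time (a new reading comes with each control period).
- robot.grab_frame(name): name is "scene" or "side" or "wrist"; returns the picture (384x512x3 uint8, red, green, blue); there is no depth.
- robot.get_calibration(name): a dict with "camera_matrix" (3x3 intrinsics, pixels), "dist" ([k1, k2, p1, p2, k3] as OpenCV has them; the pictures are not rectified), "extrinsics" (4x4, takes a point from world to camera coordinates). Camera axes: x right, y up, looking along -z (the intrinsics and any distortion apply to the point x, -y, -z); pixel columns grow to the right and rows downward; lengths in m; the calibration is good to about 2 mm. A picture is of the moment at which its call begins: read the wrist's pose just before it. get_calibration takes no time and is no camera call; for the wrist camera it gives the pose at the moment of the call.
- robot.sign_off(): hands the job in; it is judged then, once.
The state is a dict: "clock": time; "joint_pos": joint angles; "joint_velocities": joint speeds; "tau": joint torques, N m; "ee_pos": TCP position; "orientation": TCP orientation; "force": force on the tool from outside, world axes, zero at the start; "moment": the same for the moment, N m; "finger_gap": finger opening in m; "finger_force": force on a finger pad.
Only numpy, scipy, OpenCV 4.12 (cv2) and the standard library are available. Lean on these libraries where they do the work, as an engineer would, in place of code of your own. Each camera call takes 0.05 s, during which the arm holds its last target. There are 200 camera calls.

## Working session

There is one attempt and no reset: what is moved stays moved. The work goes in short steps, Python scripts to look and compute and a tool call to move; the robot and the scene stay as the last step left them, time stands still between calls to the robot, and variables do not carry over. Pictures are saved under pics/ and viewed, at most 14 in all, crops included, and the job is handed in when it is done.

```bash
ls; mkdir -p pics
```

Run:
```python
from rig import robot
import cv2,numpy as np
np.set_printoptions(precision=4,suppress=True)
for n in("scene","side"):
    cv2.imwrite(f"pics/{n}0.png",robot.grab_frame(n)[:,:,::-1])
    c=robot.get_calibration(n);print(c)
s=robot.sense();print(s)
```

```text
pics
rig.py
{'camera_matrix': array([[375.4599,   0.    , 262.7962],
       [  0.    , 375.4599, 188.3447],
       [  0.    ,   0.    ,   1.    ]]), 'dist': array([-0.0766,  0.    ,  0.    ,  0.    ,  0.    ]), 'extrinsics': array([[ 0.6228,  0.7824, -0.0051, -0.3147],
       [-0.5357,  0.4311,  0.7261,  0.2476],
       [ 0.5703, -0.4495,  0.6876, -1.1196],
       [ 0.    ,  0.    ,  0.    ,  1.    ]])}
{'camera_matrix': array([[397.2213,   0.    , 256.2567],
       [  0.    , 397.2213, 188.1684],
       [  0.    ,   0.    ,   1.    ]]), 'dist': array([-0.052,  0.   ,  0.   ,  0.   ,  0.   ]), 'extrinsics': array([[-0.976 , -0.2172,  0.0186,  0.5075],
       [ 0.1561, -0.6366,  0.7552, -0.1262],
       [-0.1521,  0.74  ,  0.6552, -0.8399],
       [ 0.    ,  0.    ,  0.    ,  1.    ]])}
{'clock': 0.1, 'joint_pos': array([-1.4251,  0.4777,  0.0223,  1.5563, -0.0115,  1.1093, -0.0831]), 'joint_velocities': array([ 0.0009, -0.0029,  0.    , -0.0037,  0.0012,  0.0007,  0.0007]), 'tau': array([  0.0039, -59.7755,   1.6135, -28.1955,   0.0128,   0.0051,
         0.    ]), 'ee_pos': array([0.1693, 0.6528, 0.2041]), 'orientation': array([ 0.1266,  0.992 , -0.0008, -0.0001]), 'force': array([0.1966, 0.5704, 0.0881]), 'moment': array([ 0.0496,  0.0487, -0.0374]), 'finger_force': 0.0, 'finger_gap': 0.08559082805417208}
```

View pics/scene0.png

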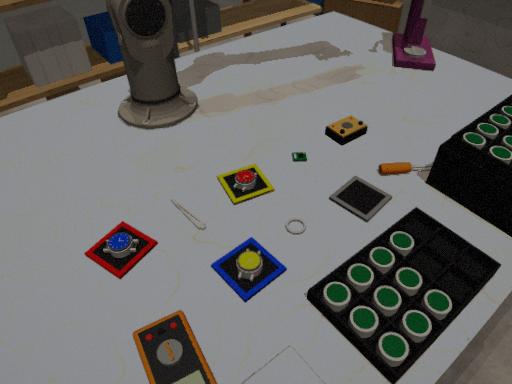

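View pics/side0.png

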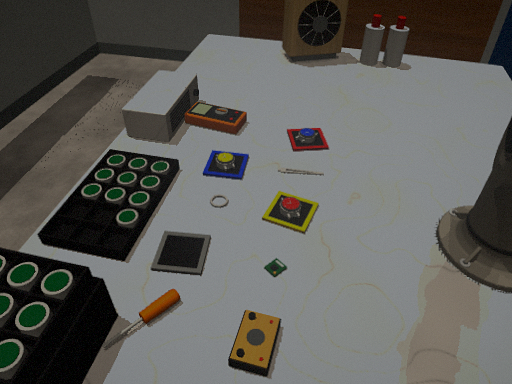

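The scene view shows the blue dial at (121,245) in the red nest, the red dial at (245,180) in the yellow nest, the yellow dial at (249,264) in the blue nest, and the empty grey nest at (361,198). The side view agrees: dials at (308,132), (290,204) and (226,159), grey nest at (181,253).

Create h.py:
```python
from rig import robot
import cv2,numpy as np
from scipy.spatial.transform import Rotation as R
np.set_printoptions(precision=4,suppress=True)
F=np.diag([1.,-1,-1])
def grab(n):
    c=robot.get_calibration(n); im=robot.grab_frame(n); return im,c
def rays(c,px):
    E=c["extrinsics"]; p=cv2.undistortPoints(np.float64(px).reshape(-1,1,2),c["camera_matrix"],c["dist"]).reshape(-1,2)
    d=(np.c_[p,np.ones(len(p))]@F)@E[:3,:3]; return -E[:3,:3].T@E[:3,3],d
def cast(c,px,z):
    o,d=rays(c,px); return o+d*((z-o[2])/d[:,2])[:,None]
def tri(c1,p1,c2,p2):
    o1,d1=rays(c1,[p1]);o2,d2=rays(c2,[p2]);d1,d2=d1[0],d2[0]
    t=np.linalg.lstsq(np.c_[d1,-d2],o2-o1,rcond=None)[0]
    a,b=o1+t[0]*d1,o2+t[1]*d2; return (a+b)/2,np.linalg.norm(a-b)
def mask(im,col):
    h=cv2.cvtColor(im,cv2.COLOR_RGB2HSV).astype(int);H,S,V=h[...,0],h[...,1],h[...,2]
    m={'blue':(H>100)&(H<130),'red':(H<6)|(H>172),'yellow':(H>24)&(H<35)}[col]&(S>130)&(V>70)
    if col=='blue': m&=(S>170)
    return m.astype(np.uint8)*255
def shapes(im,col,amin=40):
    cs,hi=cv2.findContours(mask(im,col),cv2.RETR_EXTERNAL,cv2.CHAIN_APPROX_NONE); out=[]
    for k in cs:
        a=cv2.contourArea(k)
        if a>amin:
            M=cv2.moments(k); out.append((a,np.array([M['m10'],M['m01']])/M['m00'],k))
    return sorted(out,key=lambda s:-s[0])
def quad(k):
    k=cv2.convexHull(k); 
    for e in np.linspace(2,15,40):
        q=cv2.approxPolyDP(k,e,True)
        if len(q)==4: return q.reshape(4,2).astype(float)
```

Run:
```python
from h import *
for n in("scene","side"):
    im,c=grab(n)
    for col in('blue','red','yellow'):
        for a,m,k in shapes(im,col): print(n,col,a,m,cv2.boundingRect(k))
```

```text
scene blue 2363.0 [248.0081 267.9932] (212, 238, 74, 63)
scene blue 200.0 [119.255 240.455] (109, 233, 20, 16)
scene red 1999.0 [120.2108 248.6629] (85, 221, 72, 57)
scene red 145.0 [244.7207 175.6241] (236, 170, 18, 12)
scene yellow 1240.5 [244.5832 182.7866] (217, 164, 57, 39)
scene yellow 289.5 [248.7024 260.0679] (238, 251, 22, 19)
side blue 205.0 [225.4496 165.6423] (203, 151, 45, 27)
side blue 54.5 [306.9052 131.6239] (301, 129, 13, 7)
side red 182.5 [305.8813 140.1489] (287, 128, 41, 22)
side red 146.5 [290.3254 202.9966] (282, 197, 18, 13)
side yellow 1270.0 [290.6976 210.6281] (262, 191, 56, 41)
side yellow 94.5 [224.7213 156.9541] (218, 153, 15, 9)
```

Run:
```python
from h import *
I={n:grab(n) for n in("scene","side")}
for col in('blue','red','yellow'):
    S={n:shapes(I[n][0],col) for n in I}
    # dial= inner small, nest=other
    sc=S["scene"];d=sc[1][1];nk=sc[0][2]
    sd=[s for s in S["side"] if cv2.boundingRect(s[2])[2]<25][0][1]
    print(col,'dial',tri(I["scene"][1],d,I["side"][1],sd))
    q=cast(I["scene"][1],quad(nk),.008);print(' nest',q[:,:2].mean(0),[np.linalg.norm(q[i]-q[i-1]).round(3) for i in range(4)],np.degrees(np.arctan2(*(q[1]-q[0])[1::-1])))
    big=[s for s in S["side"] if cv2.boundingRect(s[2])[2]>35]
    if big:
        qs=cast(I["side"][1],quad(big[0][2]),.008);print(' side',qs[:,:2].mean(0))
    qq=cast(I["scene"][1],quad(nk),.008)
print('grey',cast(I["scene"][1],[[361,198]],.006),cast(I["side"][1],[[181,253]],.006))
c=robot.get_calibration("wrist");s=robot.sense();print(c)
print(R.from_quat(s["orientation"]).as_matrix())
E=c["extrinsics"];print(-E[:3,:3].T@E[:3,3]); print('axis hits z=0',cast(c,[[256,192]],0))
```

```text
blue dial (array([ 0.4433, -0.3032,  0.0291]), np.float64(0.0021606659668363033))
 nest [ 0.6336 -0.1364] [np.float64(0.096), np.float64(0.096), np.float64(0.097), np.float64(0.097)] 1.794277848811308
 side [ 0.6316 -0.1362]
red dial (array([ 0.4435, -0.0034,  0.0282]), np.float64(0.0013670857279261366))
 nest [ 0.4439 -0.3055] [np.float64(0.098), np.float64(0.102), np.float64(0.096), np.float64(0.101)] 16.986845883369615
 side [ 0.4413 -0.3075]
yellow dial (array([ 0.6338, -0.135 ,  0.0281]), np.float64(0.0006960361259670654))
 nest [ 0.4427 -0.0036] [np.float64(0.098), np.float64(0.094), np.float64(0.098), np.float64(0.095)] -12.233601655258841
 side [ 0.441  -0.0029]
grey [[0.6439 0.1663 0.006 ]] [[0.6386 0.1726 0.006 ]]
{'camera_matrix': array([[330.2078,   0.    , 249.7069],
       [  0.    , 330.2078, 193.0758],
       [  0.    ,   0.    ,   1.    ]]), 'dist': array([-0.0964,  0.    ,  0.    ,  0.    ,  0.    ]), 'extrinsics': array([[ 0.2513,  0.9679, -0.0013, -0.6749],
       [-0.9348,  0.2423, -0.2598,  0.034 ],
       [-0.2511,  0.0665,  0.9657, -0.3781],
       [ 0.    ,  0.    ,  0.    ,  1.    ]])}
[[-0.968   0.2511 -0.0001]
 [ 0.2511  0.968  -0.0006]
 [-0.     -0.0006 -1.    ]]
[0.1064 0.6702 0.373 ]
axis hits z=0 [[0.204 0.652 0.   ]]
```

The manual's scale: shifts go in shares of 0.8 m and turns go in shares of 2 rad. Converting my numbers, -0.036 m / 0.8 = -0.045, -0.034 m / 0.8 = -0.0425.

>>> run_rows --ticks '[{"pos": [-0.025,-0.0263,0],"jaw": 0.085},{"pos": [-0.0425,-0.045,0],"jaw": 0.085},{"pos": [-0.0425,-0.045,0],"jaw": 0.085},{"pos": [-0.0425,-0.045,0],"jaw": 0.085},{"pos": [-0.0425,-0.045,0],"jaw": 0.085},{"pos": [-0.0425,-0.045,0],"jaw": 0.085},{"pos": [-0.0425,-0.045,0],"jaw": 0.085},{"pos": [-0.0425,-0.045,0],"jaw": 0.085},{"pos": [-0.0425,-0.045,0],"jaw": 0.085},{"pos": [-0.0425,-0.045,0],"jaw": 0.085}]'

```text
clock: 1.55
ee_pos: [0.3991, 0.2362, 0.2053]
orientation: [0.127, 0.992, 0.0, 0.0]
force: [1.0, 0.2, -0.6]
finger_gap: 0.0851
finger_force: 0.0
```

>>> run_rows --ticks '[{"pos": [-0.0425,-0.045,0],"jaw": 0.085},{"pos": [-0.0425,-0.045,0],"jaw": 0.085},{"pos": [-0.0425,-0.045,0],"jaw": 0.085},{"pos": [-0.0425,-0.045,0],"jaw": 0.085},{"pos": [-0.0425,-0.045,0],"jaw": 0.085},{"pos": [-0.0425,-0.045,0],"jaw": 0.085},{"pos": [-0.0425,-0.045,0],"jaw": 0.085},{"pos": [-0.0425,-0.045,0],"jaw": 0.085},{"pos": [-0.0125,-0.0125,0],"jaw": 0.085},{"jaw": 0.085}]'

```text
clock: 2.8
ee_pos: [0.5964, -0.1222, 0.2047]
orientation: [0.127, 0.992, -0.0, -0.0]
force: [0.6, 0.5, 0.6]
finger_gap: 0.085
finger_force: 0.0
```

Run:
```python
from h import *
im,c=grab("wrist");cv2.imwrite("pics/w1.png",im[:,:,::-1]);print(robot.sense()["clock"])
```

```text
2.85
```

View pics/w1.png

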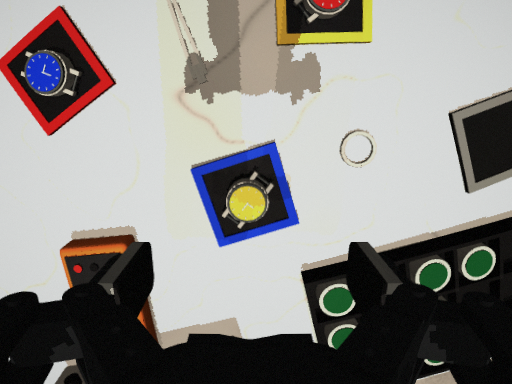

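The wrist view shows the yellow watch at (248,202) in the blue nest with its lugs running from (228,222) to (265,180), the blue watch at (47,73) in the red nest, and the red watch cut off at the top (325,0).

Add to h.py:
```python
def watch(im,c,col,z=.028,amax=5000):
    # dial: smallest roundish blob of the colour
    best=None
    for a,m,k in shapes(im,col,150):
        hk=cv2.convexHull(k);(x,y),r=cv2.minEnclosingCircle(hk)
        f=cv2.contourArea(hk)/(np.pi*r*r)
        if f>.72 and a<amax and (best is None or f>best[0]): best=(f,hk)
    M=cv2.moments(best[1]);px=np.array([M['m10'],M['m01']])/M['m00']
    p=cast(c,[px],z)[0]
    hsv=cv2.cvtColor(im,cv2.COLOR_RGB2HSV)
    ys,xs=np.mgrid[0:384,0:512];g=cast(c,np.c_[xs.ravel(),ys.ravel()],z-.014)[:,:2]-p[:2]
    r=np.hypot(*g.T);ok=(r>.0275)&(r<.034)&(hsv[...,2].ravel()>85)&(hsv[...,1].ravel()<90)
    v=(g[ok,0]+1j*g[ok,1]);a=np.angle((v**2).mean())/2
    return px,p,np.degrees(a),ok.sum(),abs((v**2).mean())/(r[ok]**2).mean()
def nest(im,c,col,z=.008):
    for a,m,k in shapes(im,col,400):
        q=quad(k)
        if q is None: continue
        w=cast(c,q,z);L=[np.linalg.norm(w[i]-w[i-1]) for i in range(4)]
        if min(L)>.085 and max(L)<.115: return m,w.mean(0),np.array(L),np.degrees(np.arctan2(*(w[1]-w[0])[1::-1]))%90
def rel(p,yaw=None):
    """tool-axis move to put TCP at p (world), and yaw change to make tool y at yaw (deg, mod 180)"""
    s=robot.sense();Rt=R.from_quat(s["orientation"]).as_matrix();out=Rt.T@(np.array(p)-s["ee_pos"])
    cur=np.degrees(np.arctan2(Rt[1,1],Rt[0,1]))
    if yaw is None: return out,cur
    d=(yaw-cur+90)%180-90
    return out,cur,'rz(tool) rad',-np.radians(d)
```

Run:
```python
from h import *
im=cv2.imread("pics/w1.png")[:,:,::-1].copy();c=robot.get_calibration("wrist")
for col in('yellow','blue'): print(col,watch(im,c,col))
for col in('blue','red'): print(col,nest(im,c,col))
g=cv2.cvtColor(im,cv2.COLOR_RGB2HSV)
```

```text
yellow (array([246.7123, 202.8869]), array([ 0.6326, -0.1331,  0.028 ]), np.float64(-52.05539527571668), np.int64(105), np.float64(0.7317189086370237))
blue (array([42.991 , 72.0015]), array([ 0.4428, -0.3024,  0.028 ]), np.float64(49.13023533073224), np.int64(89), np.float64(0.7265147384661417))
blue (array([245.5926, 194.2573]), array([ 0.6302, -0.1341,  0.008 ]), array([0.0981, 0.0982, 0.0981, 0.096 ]), np.float64(3.264449446831711))
red (array([54.2093, 71.1271]), array([ 0.44  , -0.3019,  0.008 ]), array([0.0918, 0.0992, 0.099 , 0.0982]), np.float64(19.07913623019066))
```

Scaled: 0.035 m / 0.8 = 0.0438, 0.03 m / 0.8 = 0.0375, 0.16 rad / 2 = 0.08.

>>> run_rows --ticks '[{"pos": [-0.0238,-0.0013,0.025],"jaw": 0.085},{"pos": [-0.0238,-0.0013,0.0438],"jaw": 0.085},{"pos": [0,0,0.0375],"jaw": 0.085},{"rot": [0,0,0.05],"jaw": 0.085},{"rot": [0,0,0.08],"jaw": 0.085},{"rot": [0,0,0.08],"jaw": 0.085},{"rot": [0,0,0.08],"jaw": 0.085},{"rot": [0,0,0.035],"jaw": 0.085},{"jaw": 0.085},{"jaw": 0.085}]'

```text
clock: 4.1
ee_pos: [0.6327, -0.1317, 0.12]
orientation: [0.435, 0.9, 0.0, -0.0]
force: [0.0, -0.0, -0.1]
finger_gap: 0.0851
finger_force: 0.0
```

Run:
```python
from h import *
im,c=grab("wrist");cv2.imwrite("pics/w2.png",im[:,:,::-1]);print(robot.sense()["joint_pos"])
w=watch(im,c,'yellow',amax=9000);print(w);n=nest(im,c,'blue');print(n)
print(rel([*w[1][:2],.010],w[2]+90))
```

```text
[-0.312   0.5824  0.601   1.735  -0.394   0.9474  1.1153]
(array([247.511 , 190.7071]), array([ 0.6332, -0.1344,  0.028 ]), np.float64(-51.37159121190919), np.int64(198), np.float64(0.7298059743328983))
(array([245.22  , 181.4431]), array([ 0.6312, -0.1358,  0.008 ]), array([0.0972, 0.0973, 0.098 , 0.0972]), np.float64(3.5978798041329987))
(array([-0.0021, -0.0011,  0.11  ]), np.float64(38.34095657958449), 'rz(tool) rad', np.float64(-0.005016987480564594))
```

View pics/w2.png

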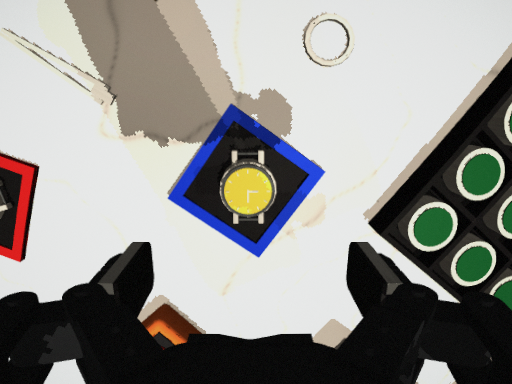

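The watch is centred at (248,190), lugs vertical in the picture, so the fingers will close on its plain sides.

Scaled: 0.03 m / 0.8 = 0.0375, 0.02 m / 0.8 = 0.025.

>>> run_rows --ticks '[{"pos": [-0.0025,-0.0013,0.025],"jaw": 0.085},{"pos": [0,0,0.0375],"jaw": 0.085},{"pos": [0,0,0.0375],"jaw": 0.085},{"pos": [0,0,0.025],"jaw": 0.085},{"pos": [0,0,0.0125],"jaw": 0.085},{"pos": [0,0,0.0025],"jaw": 0.085},{"jaw": 0.06},{"jaw": 0.06},{"jaw": 0.06}]'

```text
clock: 5.28
ee_pos: [0.6337, -0.1354, 0.0086]
orientation: [0.437, 0.9, 0.0, 0.001]
force: [0.7, -0.1, 0.8]
finger_gap: 0.0598
finger_force: 0.0
```

Run:
```python
from h import *
a=cv2.imread("pics/scene0.png")[:,:,::-1].copy();b=cv2.imread("pics/side0.png")[:,:,::-1].copy()
ca,cb=robot.get_calibration("scene"),robot.get_calibration("side")
for col in('red','yellow'):
    qa=quad(shapes(a,col)[0][2]);qb=quad(shapes(b,col)[0][2])
    A=cast(ca,qa,.008);B=cast(cb,qb,.008)
    print(col,[tri(ca,qa[i],cb,qb[np.argmin(np.linalg.norm(B-A[i],axis=1))])[0][2].round(4) for i in range(4)])
im,c=grab("wrist");cv2.imwrite("pics/w3.png",im[:,:,::-1])
```

```text
red [np.float64(0.0125), np.float64(0.0041), np.float64(0.0045), np.float64(0.0078)]
yellow [np.float64(0.0066), np.float64(0.0079), np.float64(0.0075), np.float64(0.0071)]
```

View pics/w3.png

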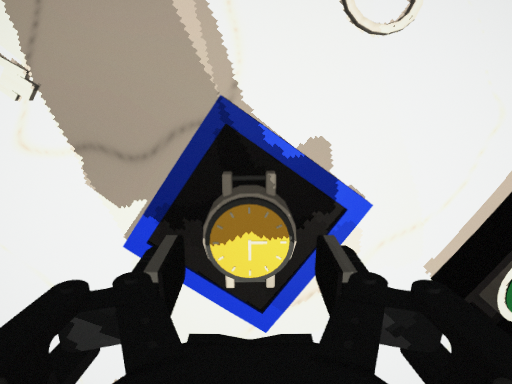

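The open fingers sit symmetrically (x 180 and 318) about the watch at (249,240). Closing.

>>> run_rows --ticks '[{"jaw": 0.04},{"jaw": 0.04},{"jaw": 0.04},{"jaw": 0.04},{"jaw": 0.04}]'

```text
clock: 5.95
ee_pos: [0.6332, -0.1353, 0.0079]
orientation: [0.437, 0.9, -0.0, -0.0]
force: [0.1, 0.4, -0.1]
finger_gap: 0.0401
finger_force: 0.0
```

>>> run_rows --ticks '[{"pos": [0,0,-0.0063],"jaw": 0.04},{"pos": [0,0,-0.025],"jaw": 0.04},{"pos": [0,0,-0.05],"jaw": 0.04},{"pos": [0,0,-0.0438],"jaw": 0.04},{"pos": [0.025,0.0313,0],"jaw": 0.04},{"pos": [0.05,0.0563,0],"jaw": 0.04},{"pos": [0.05,0.0563,0],"jaw": 0.04},{"pos": [0.05,0.05,0],"jaw": 0.04},{"pos": [0.0375,0.0375,0],"jaw": 0.04},{"pos": [0.0125,0.0125,0],"jaw": 0.04}]'

```text
clock: 7.2
ee_pos: [0.6754, 0.1312, 0.1091]
orientation: [0.434, 0.901, 0.001, 0.0]
force: [-0.5, -0.2, -0.6]
finger_gap: 0.0399
finger_force: 0.0
```

>>> run_rows --ticks '[{"jaw": 0.04},{"jaw": 0.04}]'

```text
clock: 7.45
ee_pos: [0.6753, 0.1237, 0.1087]
orientation: [0.438, 0.899, -0.0, 0.001]
force: [-0.3, -0.5, 0.5]
finger_gap: 0.04
finger_force: 0.0
```

Run:
```python
from h import *
im,c=grab("wrist");cv2.imwrite("pics/w4.png",im[:,:,::-1])
```

```text
(no output)
```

View pics/w4.png

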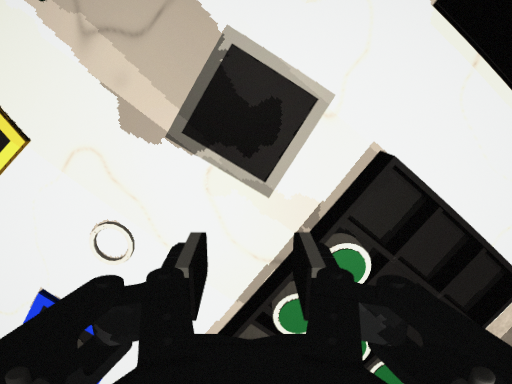

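The watch is not between the fingers: only the empty grey nest shows (corners about (225,30), (333,97), (268,195), (168,135)). Checking where the yellow watch is.

Run:
```python
from h import *
im,c=grab("wrist")
p=cast(c,[[225,27],[334,97],[269,197],[167,136]],.008);print(p.mean(0),[np.linalg.norm(p[i]-p[i-1]) for i in range(4)])
a,ca=grab("scene");b,cb=grab("side")
print(tri(ca,shapes(a,'yellow')[1][1],cb,shapes(b,'yellow')[1][1]))
x=cv2.resize(a[200:320,190:350],None,fx=4,fy=4,interpolation=cv2.INTER_CUBIC);y=cv2.resize(b[120:220,170:330],(640,400))[:,:160]
cv2.imwrite("pics/s5.png",x[:,:,::-1])
```

```text
[0.6401 0.1681 0.008 ] [np.float64(0.09586142842784001), np.float64(0.10007168045866865), np.float64(0.09659106343439448), np.float64(0.09816621281960124)]
(array([ 0.6338, -0.135 ,  0.0281]), np.float64(0.00075410797344701))
```

View pics/s5.png

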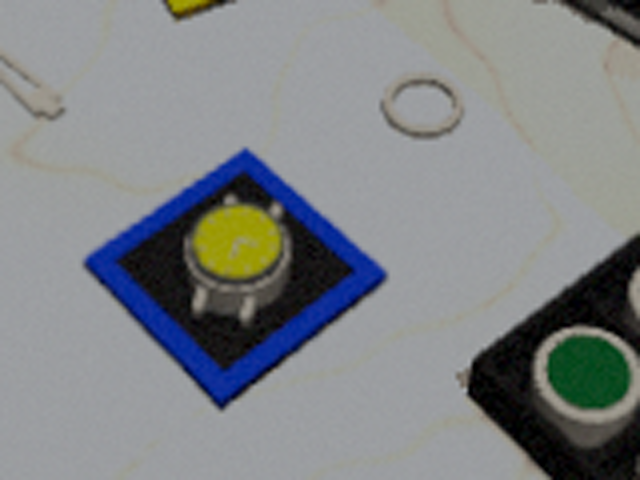

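The yellow watch stands exactly where it was, (0.634,-0.135), upright: the fingers closed above it, although the TCP read 8 mm. The fingertips must be higher than the TCP says, so I measure them.

>>> run_rows --ticks '[{"jaw": 0.05},{"jaw": 0.05},{"jaw": 0.05}]'

```text
clock: 8.02
ee_pos: [0.6751, 0.1267, 0.108]
orientation: [0.437, 0.9, 0.0, -0.0]
force: [-0.3, -0.4, 0.8]
finger_gap: 0.0499
finger_force: 0.0
```

Run:
```python
from h import *
W,c=grab("wrist");a,ca=grab("scene");b,cb=grab("side");s=robot.sense()
T=np.array([*s["ee_pos"],1]);
def proj(c,p):
    q=c["extrinsics"]@np.array([*p,1]);q=(F@q[:3]);r=cv2.projectPoints(q.reshape(1,1,3),np.zeros(3),np.zeros(3),c["camera_matrix"],c["dist"])[0];return r.ravel(),q[2]
print(s["ee_pos"],s["finger_gap"],proj(c,T[:3]))
o=[]
for im,cc in((a,ca),(b,cb)):
    u=proj(cc,T[:3])[0];print(u);x,y=(u-[40,60]).astype(int)
    k=im[y:y+90,x:x+80];print('crop org',x,y);k=cv2.resize(k,None,fx=5,fy=5,interpolation=cv2.INTER_NEAREST).copy()
    cv2.circle(k,tuple(int(v) for v in (u-[x,y])*5),4,(255,0,255),-1);o.append(k)
cv2.imwrite("pics/tips.png",np.hstack(o)[:,:,::-1])
cv2.imwrite("pics/w6.png",W[150:384,60:440][:,:,::-1])
```

```text
[0.6751 0.1268 0.1079] 0.04992131967022401 (array([248.826 , 228.9775]), np.float64(0.1796506368165499))
[369.1163 178.4703]
crop org 329 118
[166.1949 198.3718]
crop org 126 138
```

View pics/tips.png

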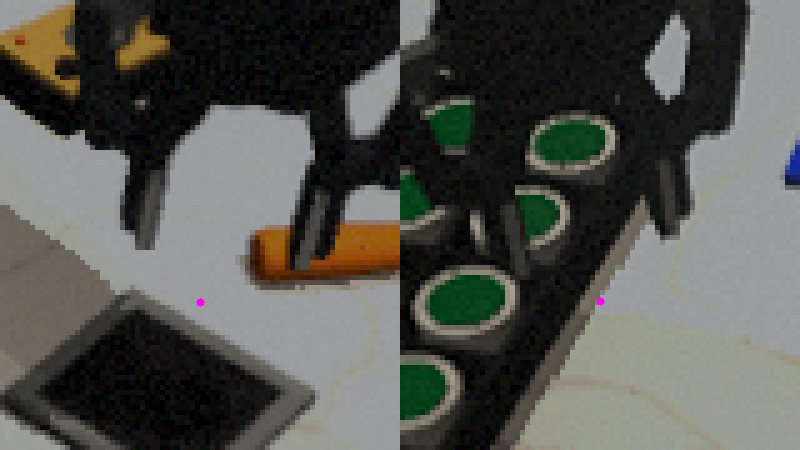

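View pics/w6.png

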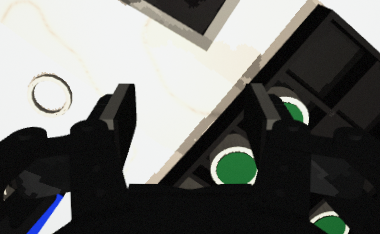

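The purple TCP marks lie well below the tips: scene tips at about (358,167) and (389,172), TCP (369,178); side tips at (150,193) and (180,185), TCP (166,198). Triangulating the tips:

Run:
```python
from h import *
ca,cb=robot.get_calibration("scene"),robot.get_calibration("side")
A=[[358,167.4],[389.4,171.6]];B=[[150,193],[180.4,185.2]]
for i in(0,1):
    for j in(0,1): print(i,j,tri(ca,A[i],cb,B[j]))
print(robot.sense()["ee_pos"])
```

```text
0 0 (array([0.6771, 0.1265, 0.1295]), np.float64(0.05314193047075095))
0 1 (array([0.6527, 0.1096, 0.1313]), np.float64(0.006364707959151444))
1 0 (array([0.6995, 0.1454, 0.1325]), np.float64(0.004678236309025456))
1 1 (array([0.6753, 0.1284, 0.1367]), np.float64(0.0633515871983566))
[0.6751 0.1268 0.1079]
```

Run:
```python
from h import *
print(rel([.6335,-.1347,.10],38.6))
```

```text
(array([-0.1797, -0.1945,  0.008 ]), np.float64(38.22210896624132), 'rz(tool) rad', np.float64(-0.006595442752854122))
```

Scaled: -0.044 m / 0.8 = -0.055, -0.04 m / 0.8 = -0.05, -0.007 rad / 2 = -0.0035.

>>> run_rows --ticks '[{"pos": [-0.025,-0.025,0],"jaw": 0.085},{"pos": [-0.05,-0.055,0],"jaw": 0.085},{"pos": [-0.05,-0.055,0],"jaw": 0.085},{"pos": [-0.05,-0.055,0],"jaw": 0.085},{"pos": [-0.0375,-0.0413,0],"jaw": 0.085},{"rot": [0,0,-0.0035],"pos": [-0.0125,-0.0125,0.01],"jaw": 0.085},{"pos": [0,0,0.025],"jaw": 0.085},{"pos": [0,0,0.0375],"jaw": 0.085},{"pos": [0,0,0.0375],"jaw": 0.085},{"jaw": 0.085}]'

```text
clock: 9.43
ee_pos: [0.6312, -0.1317, 0.0162]
orientation: [0.432, 0.902, -0.0, -0.003]
force: [0.2, 1.1, -0.5]
finger_gap: 0.0851
finger_force: 0.0
```

>>> run_rows --ticks '[{"pos": [0,0,0.0125],"jaw": 0.085},{"jaw": 0.085},{"jaw": 0.085}]'

```text
clock: 9.8
ee_pos: [0.6339, -0.1353, 0.0107]
orientation: [0.433, 0.901, 0.0, 0.001]
force: [-0.8, 0.1, -0.6]
finger_gap: 0.0849
finger_force: 0.0
```

Run:
```python
from h import *
print(rel([.6335,-.1347,-.011],38.6))
```

```text
(array([0.0007, 0.0001, 0.0217]), np.float64(38.621526175337536), 'rz(tool) rad', np.float64(0.00037570263500145344))
```

Scaled: 0.006 m / 0.8 = 0.0075, 0.004 m / 0.8 = 0.005.

>>> run_rows --ticks '[{"pos": [0.0008,0,0.0075],"jaw": 0.07},{"pos": [0,0,0.0075],"jaw": 0.06},{"pos": [0,0,0.005],"jaw": 0.06},{"jaw": 0.06},{"jaw": 0.06}]'

```text
clock: 10.42
ee_pos: [0.6329, -0.135, -0.006]
orientation: [0.434, 0.901, -0.0, 0.0]
force: [-1.5, 0.6, -0.2]
finger_gap: 0.06
finger_force: 0.0
```

>>> run_rows --ticks '[{"pos": [0,0,0.0038],"jaw": 0.058},{"pos": [0,0,0.0025],"jaw": 0.058},{"jaw": 0.058},{"jaw": 0.058}]'

```text
clock: 10.92
ee_pos: [0.6329, -0.1349, -0.011]
orientation: [0.434, 0.901, 0.0, -0.0]
force: [-0.4, 0.6, 0.1]
finger_gap: 0.0578
finger_force: 0.0
```

Run:
```python
from h import *
W,c=grab("wrist");a,ca=grab("scene");b,cb=grab("side")
u=cv2.resize(a[200:300,190:310],None,fx=3.3,fy=4);v=cv2.resize(b[110:210,160:280],None,fx=3.3,fy=4)
cv2.imwrite("pics/g7.png",np.hstack([u,v])[:,:,::-1])
```

```text
(no output)
```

View pics/g7.png

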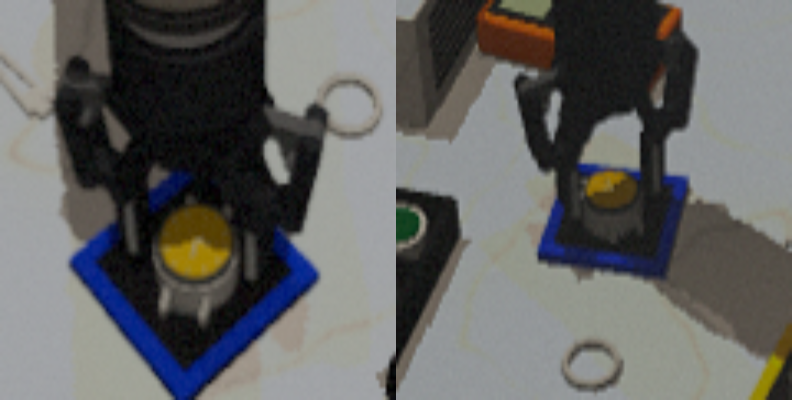

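The tips (crop (133,255) and (250,278)) now reach below the drum's top on both sides. Closing gently and lifting a little.

>>> run_rows --ticks '[{"jaw": 0.052},{"jaw": 0.049},{"jaw": 0.045},{"jaw": 0.04},{"jaw": 0.04},{"jaw": 0.04}]'

```text
clock: 11.82
ee_pos: [0.633, -0.1348, -0.0103]
orientation: [0.434, 0.901, 0.0, 0.0]
force: [-1.2, 1.5, 7.1]
finger_gap: 0.0445
finger_force: 60.1
```

>>> run_rows --ticks '[{"pos": [0,0,-0.0063],"jaw": 0.04},{"pos": [0,0,-0.0125],"jaw": 0.04},{"pos": [0,0,-0.0188],"jaw": 0.04},{"jaw": 0.04}]'

```text
clock: 12.32
ee_pos: [0.6342, -0.1353, 0.0208]
orientation: [0.434, 0.901, 0.0, 0.001]
force: [0.7, 0.3, -1.0]
finger_gap: 0.0447
finger_force: 61.3
```

Run:
```python
from h import *
W,c=grab("wrist");a,ca=grab("scene");b,cb=grab("side")
u=cv2.resize(a[190:290,190:310],None,fx=3.3,fy=4);v=cv2.resize(b[120:180,190:262],None,fx=5.5,fy=6.667)
cv2.imwrite("pics/g8.png",np.hstack([u,v])[:,:,::-1]);cv2.imwrite("pics/w8.png",W[:,:,::-1])
print(watch(W,c,'yellow',z=.028+.0315,amax=20000))
```

```text
Traceback (most recent call last):
  File "h.py", line 41, in watch
    M=cv2.moments(best[1]);px=np.array([M['m10'],M['m01']])/M['m00']
                  ~~~~^^^
TypeError: 'NoneType' object is not subscriptable
```

View pics/g8.png

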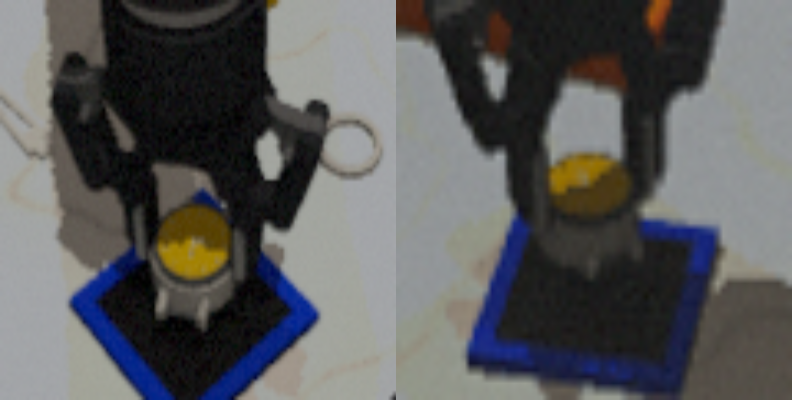

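It is held level but only by the bezel edge (gap 44.5 mm, tips just under the dial). I set it back and grip lower, in the same nest.

Scaled: 0.012 m / 0.8 = 0.015, 0.01 m / 0.8 = 0.0125.

>>> run_rows --ticks '[{"pos": [0,0,0.015],"jaw": 0.04},{"pos": [0,0,0.0125],"jaw": 0.04},{"pos": [0,0,0.0063],"jaw": 0.04},{"pos": [0,0,0.0025],"jaw": 0.04},{"pos": [0,0,0.0013],"jaw": 0.04},{"jaw": 0.04},{"jaw": 0.04}]'

```text
clock: 13.35
ee_pos: [0.632, -0.1347, -0.0103]
orientation: [0.434, 0.901, 0.0, -0.001]
force: [-4.9, 0.6, 7.6]
finger_gap: 0.0445
finger_force: 62.3
```

>>> run_rows --ticks '[{"jaw": 0.046},{"jaw": 0.05},{"jaw": 0.056},{"jaw": 0.06},{"pos": [0,0,0.0038],"jaw": 0.06},{"pos": [0,0,0.0038],"jaw": 0.06},{"jaw": 0.06},{"jaw": 0.06}]'

```text
clock: 14.35
ee_pos: [0.6329, -0.1349, -0.0171]
orientation: [0.434, 0.901, -0.0, -0.0]
force: [0.6, -1.0, 0.1]
finger_gap: 0.0599
finger_force: 0.0
```

>>> run_rows --ticks '[{"pos": [0,0,0.0025],"jaw": 0.06},{"pos": [0,0,0.0025],"jaw": 0.06},{"jaw": 0.06},{"jaw": 0.06}]'

```text
clock: 14.85
ee_pos: [0.6329, -0.1349, -0.021]
orientation: [0.434, 0.901, 0.0, -0.0]
force: [-0.5, -0.7, -0.1]
finger_gap: 0.0603
finger_force: 0.0
```

>>> run_rows --ticks '[{"jaw": 0.054},{"jaw": 0.051},{"jaw": 0.048},{"jaw": 0.042},{"jaw": 0.04},{"jaw": 0.04}]'

```text
clock: 15.6
ee_pos: [0.6329, -0.1351, -0.0205]
orientation: [0.434, 0.901, 0.0, 0.0]
force: [-0.9, 0.3, 4.9]
finger_gap: 0.046
finger_force: 61.0
```

>>> run_rows --ticks '[{"pos": [0,0,-0.0063],"jaw": 0.04},{"pos": [0,0,-0.0125],"jaw": 0.04},{"pos": [0,0,-0.0188],"jaw": 0.04},{"jaw": 0.04}]'

```text
clock: 16.1
ee_pos: [0.6343, -0.1352, 0.0109]
orientation: [0.434, 0.901, 0.0, 0.002]
force: [-0.4, -1.6, 0.1]
finger_gap: 0.0459
finger_force: 61.5
```

Now a drum grip, lower and firm. Lift and carry to the spare nest, centre (0.640,0.168).

Scaled: 0.045 m / 0.8 = 0.0563, 0.0375 m / 0.8 = 0.0469.

>>> run_rows --ticks '[{"pos": [0,0,-0.0313],"jaw": 0.04},{"pos": [0,0,-0.0375],"jaw": 0.04},{"pos": [0,0,-0.0188],"jaw": 0.04},{"pos": [0.025,0.02,0],"jaw": 0.04},{"pos": [0.0563,0.0469,0],"jaw": 0.04},{"pos": [0.0563,0.0469,0],"jaw": 0.04},{"pos": [0.0563,0.0469,0],"jaw": 0.04},{"pos": [0.0563,0.0469,0],"jaw": 0.04},{"pos": [0.0295,0.025,0],"jaw": 0.04},{"pos": [0.0125,0.01,0],"jaw": 0.04}]'

```text
clock: 17.35
ee_pos: [0.6379, 0.1716, 0.0782]
orientation: [0.432, 0.902, 0.0, -0.001]
force: [0.2, -1.2, -0.4]
finger_gap: 0.0454
finger_force: 61.7
```

>>> run_rows --ticks '[{"jaw": 0.04},{"jaw": 0.04},{"jaw": 0.04}]'

```text
clock: 17.73
ee_pos: [0.6389, 0.1664, 0.0792]
orientation: [0.435, 0.901, -0.0, 0.0]
force: [0.2, -0.4, -1.8]
finger_gap: 0.0458
finger_force: 61.7
```

Run:
```python
from h import *
W,c=grab("wrist");a,ca=grab("scene");b,cb=grab("side")
cv2.imwrite("pics/w9.png",W[:,:,::-1]);
A=[s for s in shapes(a,'yellow') if s[0]<600];B=[s for s in shapes(b,'yellow') if s[0]<600]
for s in A:
    for t in B: print(tri(ca,s[1],cb,t[1]))
print(rel([.6401,.1681,-.018]))
```

```text
(array([-0.0005,  0.0012,  0.0971]), np.float64(38.53549036079675))
```

View pics/w9.png

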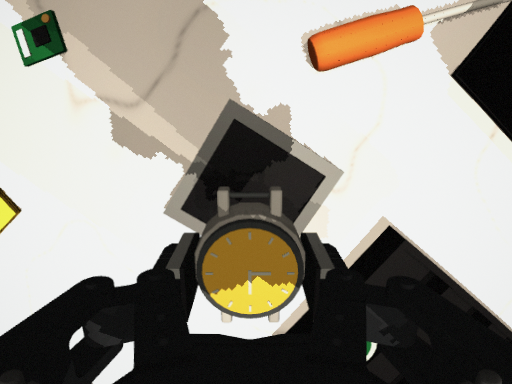

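The watch is held level at (250,270), the spare nest straight beneath. Lowering.

>>> run_rows --ticks '[{"pos": [-0.0006,0.0015,0.025],"jaw": 0.04},{"pos": [0,0,0.0375],"jaw": 0.04},{"pos": [0,0,0.0313],"jaw": 0.04},{"pos": [0,0,0.0163],"jaw": 0.04},{"pos": [0,0,0.0075],"jaw": 0.04},{"pos": [0,0,0.0025],"jaw": 0.04},{"jaw": 0.04},{"jaw": 0.04}]'

```text
clock: 18.88
ee_pos: [0.6405, 0.1693, -0.0163]
orientation: [0.434, 0.901, 0.0, 0.0]
force: [-0.4, -0.6, -0.6]
finger_gap: 0.0463
finger_force: 61.7
```

>>> run_rows --ticks '[{"pos": [0,0,0.0019],"jaw": 0.04},{"pos": [0,0,0.0013],"jaw": 0.04},{"jaw": 0.04},{"jaw": 0.04}]'

```text
clock: 19.38
ee_pos: [0.6399, 0.1691, -0.0195]
orientation: [0.434, 0.901, 0.0, -0.0]
force: [0.0, -1.0, -0.4]
finger_gap: 0.0461
finger_force: 61.7
```

Still ~1 mm above the floor; the last step, then open slowly and rise.

Scaled: 0.0008 m / 0.8 = 0.001, 0.0007 m / 0.8 = 0.0009.

>>> run_rows --ticks '[{"pos": [0,0,0.001],"jaw": 0.04},{"pos": [0,0,0.0009],"jaw": 0.04},{"jaw": 0.04},{"jaw": 0.04}]'

```text
clock: 19.88
ee_pos: [0.64, 0.1691, -0.0204]
orientation: [0.434, 0.901, 0.0, -0.0]
force: [-1.9, -0.3, 5.2]
finger_gap: 0.0464
finger_force: 62.2
```

>>> run_rows --ticks '[{"jaw": 0.047},{"jaw": 0.05},{"jaw": 0.055},{"jaw": 0.062},{"jaw": 0.07},{"pos": [0,0,-0.0125],"jaw": 0.075},{"pos": [0,0,-0.0375],"jaw": 0.085},{"pos": [0,0,-0.05],"jaw": 0.085},{"pos": [0,0,-0.05],"jaw": 0.085},{"pos": [0,0,-0.025],"jaw": 0.085}]'

```text
clock: 21.12
ee_pos: [0.6412, 0.1691, 0.1219]
orientation: [0.434, 0.901, 0.001, 0.001]
force: [-0.2, -0.2, -0.1]
finger_gap: 0.0848
finger_force: 0.0
```

Run:
```python
from h import *
W,c=grab("wrist");w=watch(W,c,'yellow',amax=9000);print(w)
# next: blue watch in red nest, approx (.4428,-.3027), lugs ~49deg
print(rel([.48,-.26,.15],49+90),robot.sense()["joint_pos"])
```

```text
(array([248.1666, 186.152 ]), array([0.6403, 0.1694, 0.028 ]), np.float64(-51.061472782486746), np.int64(213), np.float64(0.7415303027004737))
(array([-0.2345, -0.3944, -0.0283]), np.float64(38.60207085362457), 'rz(tool) rad', np.float64(1.3893182278015621)) [-0.7711  0.6054  0.6102  1.6928 -0.4081  0.9676  0.663 ]
```

Placed in the middle of the spare nest: dial at (0.6403,0.1694). Next, the blue watch; the turn goes the way that keeps joint 7 in range.

The manual's scale: shifts go in shares of 0.8 m and turns go in shares of 2 rad. Converting my numbers, -0.044 m / 0.8 = -0.055, -0.024 m / 0.8 = -0.03.

>>> run_rows --ticks '[{"pos": [-0.0156,-0.0275,0],"jaw": 0.085},{"pos": [-0.03,-0.055,0],"jaw": 0.085},{"pos": [-0.03,-0.055,0],"jaw": 0.085},{"pos": [-0.03,-0.055,0],"jaw": 0.085},{"pos": [-0.03,-0.055,0],"jaw": 0.085},{"pos": [-0.03,-0.055,0],"jaw": 0.085},{"pos": [-0.03,-0.055,0],"jaw": 0.085},{"pos": [-0.03,-0.055,0],"jaw": 0.085},{"pos": [-0.03,-0.055,0],"jaw": 0.085},{"pos": [-0.03,-0.055,0],"jaw": 0.085}]'

```text
clock: 22.42
ee_pos: [0.4547, -0.2713, 0.1182]
orientation: [0.433, 0.901, -0.0, -0.001]
force: [-0.1, -0.3, -0.4]
finger_gap: 0.0852
finger_force: 0.0
```

>>> run_rows --ticks '[{"pos": [-0.0206,-0.0388,0],"jaw": 0.085},{"rot": [0,0,-0.04],"jaw": 0.085},{"rot": [0,0,-0.085],"jaw": 0.085},{"rot": [0,0,-0.085],"jaw": 0.085},{"rot": [0,0,-0.085],"jaw": 0.085},{"rot": [0,0,-0.085],"jaw": 0.085},{"rot": [0,0,-0.085],"jaw": 0.085},{"rot": [0,0,-0.085],"jaw": 0.085},{"rot": [0,0,-0.085],"jaw": 0.085},{"rot": [0,0,-0.085],"jaw": 0.085}]'

```text
clock: 23.68
ee_pos: [0.4414, -0.302, 0.1179]
orientation: [-0.271, 0.963, 0.001, -0.001]
force: [-0.3, 0.8, 0.7]
finger_gap: 0.0852
finger_force: 0.0
```

>>> run_rows --ticks '[{"rot": [0,0,-0.085],"jaw": 0.085},{"rot": [0,0,-0.06],"jaw": 0.085},{"jaw": 0.085},{"jaw": 0.085}]'

```text
clock: 24.18
ee_pos: [0.4415, -0.3026, 0.1185]
orientation: [-0.404, 0.915, 0.0, -0.0]
force: [0.3, 0.2, -0.1]
finger_gap: 0.0849
finger_force: 0.0
```

Run:
```python
from h import *
W,c=grab("wrist");cv2.imwrite("pics/w10.png",W[:,:,::-1])
w=watch(W,c,'blue',amax=9000);print(w);print(nest(W,c,'red'))
print(rel([*w[1][:2],-.01],w[2]+90),robot.sense()["joint_pos"])
```

```text
(array([247.2606, 186.925 ]), array([ 0.4425, -0.3044,  0.028 ]), np.float64(53.09487735531906), np.int64(162), np.float64(0.7311429145162298))
(array([248.5967, 175.437 ]), array([ 0.4402, -0.3053,  0.008 ]), array([0.0992, 0.0982, 0.0991, 0.0984]), np.float64(19.082502173148242))
(array([ 0.0008, -0.002 ,  0.1286]), np.float64(137.67854093155046), 'rz(tool) rad', np.float64(-0.0945329039904569)) [ 0.3545  0.3546  0.1589  1.9801 -0.0756  0.8131  2.9587]
```

View pics/w10.png

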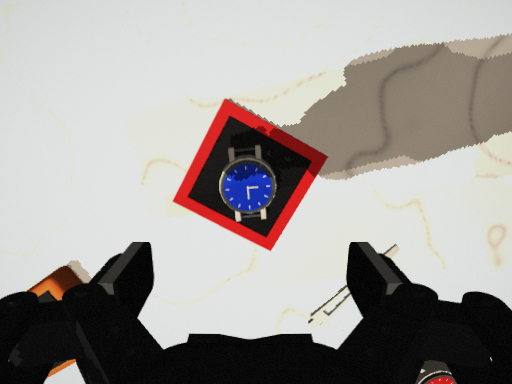

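The picture shows the blue watch at (247,187), lugs a few degrees off vertical. Joint 7 reads 2.959, right at its end, so I turn back half a turn to the equivalent grasp.

Scaled: 0.18 rad / 2 = 0.09.

>>> run_rows --ticks '[{"rot": [0,0,0.025],"jaw": 0.085},{"rot": [0,0,0.075],"jaw": 0.085},{"rot": [0,0,0.09],"jaw": 0.085},{"rot": [0,0,0.09],"jaw": 0.085},{"rot": [0,0,0.09],"jaw": 0.085},{"rot": [0,0,0.09],"jaw": 0.085},{"rot": [0,0,0.09],"jaw": 0.085},{"rot": [0,0,0.09],"jaw": 0.085},{"rot": [0,0,0.09],"jaw": 0.085},{"rot": [0,0,0.09],"jaw": 0.085}]'

```text
clock: 25.48
ee_pos: [0.4422, -0.3023, 0.119]
orientation: [0.395, 0.919, -0.0, 0.0]
force: [-0.3, -1.0, -0.5]
finger_gap: 0.0851
finger_force: 0.0
```

>>> run_rows --ticks '[{"rot": [0,0,0.09],"jaw": 0.085},{"rot": [0,0,0.09],"jaw": 0.085},{"rot": [0,0,0.09],"jaw": 0.085},{"rot": [0,0,0.09],"jaw": 0.085},{"rot": [0,0,0.09],"jaw": 0.085},{"rot": [0,0,0.09],"jaw": 0.085},{"rot": [0,0,0.09],"jaw": 0.085},{"rot": [0,0,0.05],"jaw": 0.085},{"rot": [0,0,0.025],"jaw": 0.085},{"jaw": 0.085}]'

```text
clock: 26.72
ee_pos: [0.4423, -0.3022, 0.119]
orientation: [0.895, 0.447, -0.0, 0.0]
force: [-0.4, -0.0, -0.2]
finger_gap: 0.0849
finger_force: 0.0
```

>>> run_rows --ticks '[{"jaw": 0.085}]'

```text
clock: 26.85
ee_pos: [0.4422, -0.3024, 0.1191]
orientation: [0.895, 0.447, 0.0, 0.0]
force: [0.2, -0.6, -0.8]
finger_gap: 0.0852
finger_force: 0.0
```

Run:
```python
from h import *
W,c=grab("wrist");cv2.imwrite("pics/w11.png",W[:,:,::-1])
w=watch(W,c,'blue',amax=9000);print(w);print(nest(W,c,'red'))
print(rel([*w[1][:2],-.01],w[2]+90),robot.sense()["joint_pos"])
```

```text
(array([251.3416, 189.398 ]), array([ 0.443 , -0.3038,  0.028 ]), np.float64(53.407408733049095), np.int64(155), np.float64(0.7312882240988003))
(array([249.947 , 183.0723]), array([ 0.4405, -0.3053,  0.008 ]), array([0.0984, 0.0987, 0.0985, 0.0983]), np.float64(18.914010354836392))
(array([-0.0006,  0.0015,  0.1291]), np.float64(-36.955984144314435), 'rz(tool) rad', np.float64(-0.006342402188289701)) [-0.2001  0.4919  0.8977  2.0126 -0.5033  0.8721  0.3307]
```

Scaled: 0.04 m / 0.8 = 0.05, 0.0015 m / 0.8 = 0.0019, -0.006 rad / 2 = -0.003.

>>> run_rows --ticks '[{"rot": [0,0,-0.003],"pos": [-0.0006,0.0019,0.025],"jaw": 0.085},{"pos": [0,0,0.05],"jaw": 0.085},{"pos": [0,0,0.0438],"jaw": 0.085},{"pos": [0,0,0.0188],"jaw": 0.085},{"pos": [0,0,0.01],"jaw": 0.075},{"jaw": 0.065},{"jaw": 0.065}]'

```text
clock: 27.78
ee_pos: [0.4436, -0.3043, 0.0018]
orientation: [0.894, 0.449, 0.001, 0.001]
force: [0.6, 0.0, -0.8]
finger_gap: 0.0652
finger_force: 0.0
```

>>> run_rows --ticks '[{"pos": [0,0,0.01],"jaw": 0.06},{"pos": [0,0,0.0075],"jaw": 0.06},{"pos": [0,0,0.0063],"jaw": 0.06},{"pos": [0,0,0.0038],"jaw": 0.06},{"jaw": 0.06},{"jaw": 0.06}]'

```text
clock: 28.52
ee_pos: [0.4429, -0.304, -0.0209]
orientation: [0.894, 0.449, 0.0, 0.0]
force: [0.5, -0.0, -0.1]
finger_gap: 0.0599
finger_force: 0.0
```

>>> run_rows --ticks '[{"jaw": 0.054},{"jaw": 0.051},{"jaw": 0.048},{"jaw": 0.042},{"jaw": 0.04},{"jaw": 0.04}]'

```text
clock: 29.28
ee_pos: [0.443, -0.3038, -0.0205]
orientation: [0.894, 0.449, 0.0, -0.0]
force: [-1.5, 1.4, 8.3]
finger_gap: 0.0458
finger_force: 60.4
```

Scaled: 0.05 m / 0.8 = 0.0625, 0.02 m / 0.8 = 0.025.

>>> run_rows --ticks '[{"pos": [0,0,-0.0063],"jaw": 0.04},{"pos": [0,0,-0.0313],"jaw": 0.04},{"pos": [0,0,-0.05],"jaw": 0.04},{"pos": [0,0,-0.0375],"jaw": 0.04},{"pos": [0.025,0.005,0],"jaw": 0.04},{"pos": [0.0625,0.0131,0],"jaw": 0.04},{"pos": [0.0625,0.0131,0],"jaw": 0.04},{"pos": [0.0625,0.0131,0],"jaw": 0.04},{"pos": [0.0625,0.0131,0],"jaw": 0.04},{"pos": [0.025,0.0045,0],"jaw": 0.04}]'

```text
clock: 30.52
ee_pos: [0.6283, -0.1354, 0.0768]
orientation: [0.892, 0.452, -0.0, -0.001]
force: [0.1, 0.6, -2.6]
finger_gap: 0.0457
finger_force: 61.7
```

>>> run_rows --ticks '[{"pos": [0.01,0.002,0],"jaw": 0.04},{"jaw": 0.04},{"jaw": 0.04}]'

```text
clock: 30.9
ee_pos: [0.6308, -0.1372, 0.079]
orientation: [0.894, 0.448, -0.0, 0.0]
force: [0.5, -0.8, -1.5]
finger_gap: 0.046
finger_force: 61.7
```

Run:
```python
from h import *
W,c=grab("wrist");cv2.imwrite("pics/w12.png",W[:,:,::-1])
print(rel([.632,-.1358,-.018]),robot.sense()["joint_pos"][[2,6]])
```

```text
(array([0.0018, 0.0001, 0.0971]), np.float64(-36.827450531925656)) [0.8086 0.0035]
```

View pics/w12.png

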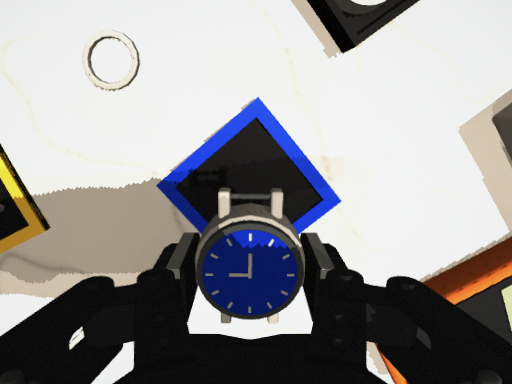

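The blue watch is held level at (250,272), with the empty blue nest below (corners (258,98), (340,200), (158,185)). Lowering.

Run:
```python
from h import *
print(cast(robot.get_calibration("wrist"),[[341,200],[157,185]],.008).mean(0))
```

```text
[ 0.6322 -0.1355  0.008 ]
```

>>> run_rows --ticks '[{"pos": [0.0019,0,0.025],"jaw": 0.04},{"pos": [0,0,0.0375],"jaw": 0.04},{"pos": [0,0,0.0313],"jaw": 0.04},{"pos": [0,0,0.0163],"jaw": 0.04},{"pos": [0,0,0.0075],"jaw": 0.04},{"pos": [0,0,0.0025],"jaw": 0.04},{"pos": [0,0,0.0025],"jaw": 0.04},{"jaw": 0.04},{"jaw": 0.04}]'

```text
clock: 32.08
ee_pos: [0.6333, -0.1343, -0.0186]
orientation: [0.894, 0.449, 0.0, 0.0]
force: [0.0, -0.5, -1.4]
finger_gap: 0.046
finger_force: 61.7
```

>>> run_rows --ticks '[{"pos": [0,0,0.0013],"jaw": 0.04},{"pos": [0,0,0.0013],"jaw": 0.04},{"jaw": 0.04},{"jaw": 0.04}]'

```text
clock: 32.58
ee_pos: [0.6331, -0.1343, -0.0204]
orientation: [0.894, 0.449, 0.0, -0.0]
force: [-2.4, 0.9, 6.3]
finger_gap: 0.0456
finger_force: 62.3
```

Scaled: -0.04 m / 0.8 = -0.05, -0.03 m / 0.8 = -0.0375.

>>> run_rows --ticks '[{"jaw": 0.047},{"jaw": 0.05},{"jaw": 0.055},{"jaw": 0.062},{"jaw": 0.07},{"pos": [0,0,-0.0125],"jaw": 0.075},{"pos": [0,0,-0.0375],"jaw": 0.085},{"pos": [0,0,-0.05],"jaw": 0.085},{"pos": [0,0,-0.05],"jaw": 0.085},{"pos": [0,0,-0.025],"jaw": 0.085}]'

```text
clock: 33.83
ee_pos: [0.634, -0.1349, 0.1217]
orientation: [0.894, 0.449, 0.001, 0.001]
force: [0.5, 0.1, -1.2]
finger_gap: 0.0851
finger_force: 0.0Traceback (most recent call last):
```

Run:
```python
from h import *
W,c=grab("wrist");w=watch(W,c,'blue',amax=9000);print(w)
try: print(watch(W,c,'red',amax=9000))
except Exception as e: print(e)
print(rel([.4435,-.0035,.12]),robot.sense()["joint_pos"])
```

```text
  File "<stdin>", line 2, in <module>
  File "h.py", line 41, in watch
    M=cv2.moments(best[1]);px=np.array([M['m10'],M['m01']])/M['m00']
                  ~~~~^^^
TypeError: 'NoneType' object is not subscriptable
```

```bash
sed -i 's/RETR_EXTERNAL/RETR_LIST/' h.py
```

Run:
```python
from h import *
W,c=grab("wrist");cv2.imwrite("pics/w13.png",W[:,:,::-1]);
for col in('blue','red'):
    try: print(watch(W,c,col,amax=6000))
    except Exception as e: print(e)
print(nest(W,c,'blue'))
print(rel([.4435,-.0035,.12]),robot.sense()["joint_pos"])
```

```text
(array([246.855 , 188.0903]), array([ 0.6331, -0.1344,  0.028 ]), np.float64(51.68422010745633), np.int64(164), np.float64(0.7325540028362058))
'NoneType' object is not subscriptable
(array([246.2339, 181.5653]), array([ 0.6314, -0.1358,  0.008 ]), array([0.0981, 0.0975, 0.0972, 0.0981]), np.float64(2.745632519807188))
(array([-0.0087, -0.2314,  0.0004]), np.float64(-36.670715473774415)) [-0.4594  0.6661  0.8506  1.7421 -0.5848  1.0022 -0.0284]
```

Blue sits within 2 mm of its nest's centre. On to the red watch.

Scaled: -0.045 m / 0.8 = -0.0563, -0.023 m / 0.8 = -0.0288.

>>> run_rows --ticks '[{"pos": [-0.0013,-0.025,0],"jaw": 0.085},{"pos": [-0.0025,-0.0563,0],"jaw": 0.085},{"pos": [-0.0025,-0.0563,0],"jaw": 0.085},{"pos": [-0.0025,-0.0563,0],"jaw": 0.085},{"pos": [-0.0013,-0.0563,0],"jaw": 0.085},{"pos": [-0.0013,-0.0288,0],"jaw": 0.085},{"pos": [0,-0.01,0],"jaw": 0.085},{"jaw": 0.085},{"jaw": 0.085}]'

```text
clock: 35.05
ee_pos: [0.4433, -0.0043, 0.1191]
orientation: [0.894, 0.448, 0.0, 0.001]
force: [-0.6, 0.0, -0.6]
finger_gap: 0.085
finger_force: 0.0
```

Run:
```python
from h import *
W,c=grab("wrist");cv2.imwrite("pics/w14.png",W[:,:,::-1]);
w=watch(W,c,'red',amax=9000);print(w);print(nest(W,c,'yellow'))
print(rel([*w[1][:2],-.021],w[2]+90),robot.sense()["joint_pos"])
```

```text
(array([248.4475, 186.6691]), array([ 0.4436, -0.0025,  0.028 ]), np.float64(-63.34689611366232), np.int64(187), np.float64(0.7300078543891887))
None
(array([ 0.0017, -0.001 ,  0.1401]), np.float64(-36.72329783730533), 'rz(tool) rad', np.float64(-1.1061268781441802)) [-0.9877  0.3502  1.0429  2.2184 -0.4301  0.7881 -0.3007]
```

View pics/w14.png

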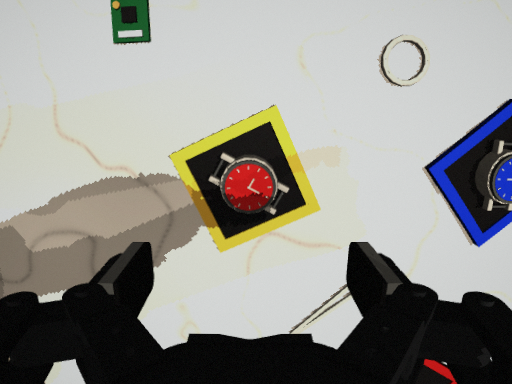

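The red watch is at (248,187), lugs from (222,165) to (278,200); the yellow nest's corners are (275,106), (319,210), (222,250) and (171,155). That uses up my picture views, so I continue by numbers.

Run:
```python
from h import *
p=cast(robot.get_calibration("wrist"),[[275,105],[320,210],[222,251],[170,155]],.008);print(p.mean(0),[np.linalg.norm(p[i]-p[i-1]) for i in range(4)])
```

```text
[ 0.4416 -0.0028  0.008 ] [np.float64(0.09816827013759781), np.float64(0.10004131756644462), np.float64(0.0969110894529161), np.float64(0.09884258784016219)]
```

>>> run_rows --ticks '[{"rot": [0,0,-0.03],"jaw": 0.085},{"rot": [0,0,-0.085],"jaw": 0.085},{"rot": [0,0,-0.085],"jaw": 0.085},{"rot": [0,0,-0.085],"jaw": 0.085},{"rot": [0,0,-0.085],"jaw": 0.085},{"rot": [0,0,-0.085],"jaw": 0.085},{"rot": [0,0,-0.085],"jaw": 0.085},{"rot": [0,0,-0.013],"jaw": 0.085},{"jaw": 0.085},{"jaw": 0.085}]'

```text
clock: 36.35
ee_pos: [0.4424, -0.0037, 0.1189]
orientation: [0.526, 0.851, -0.0, 0.0]
force: [0.4, -0.1, -0.3]
finger_gap: 0.085
finger_force: 0.0
```

Run:
```python
from h import *
W,c=grab("wrist");cv2.imwrite("pics/w15.png",W[:,:,::-1]);
w=watch(W,c,'red',amax=9000);print(w);
print(rel([*w[1][:2],-.021],w[2]+90),robot.sense()["joint_pos"])
```

```text
(array([250.7004, 187.3253]), array([ 0.4432, -0.0026,  0.028 ]), np.float64(-64.2691971863973), np.int64(158), np.float64(0.7260562322295427))
(array([0.0006, 0.0013, 0.1399]), np.float64(26.612634951668078), 'rz(tool) rad', np.float64(0.015390874259142297)) [-0.77    0.2585  0.7441  2.2107 -0.255   0.7553  0.6094]
```

Scaled: 0.04 m / 0.8 = 0.05, 0.035 m / 0.8 = 0.0438, 0.01 rad / 2 = 0.005.

>>> run_rows --ticks '[{"rot": [0,0,0.005],"pos": [0.0008,0.0016,0.025],"jaw": 0.085},{"pos": [0,0,0.05],"jaw": 0.085},{"pos": [0,0,0.0438],"jaw": 0.085},{"pos": [0,0,0.0188],"jaw": 0.085},{"pos": [0,0,0.01],"jaw": 0.075},{"jaw": 0.065},{"jaw": 0.065}]'

```text
clock: 37.28
ee_pos: [0.444, -0.0023, 0.0018]
orientation: [0.529, 0.849, 0.001, 0.001]
force: [0.4, -0.4, -0.0]
finger_gap: 0.0651
finger_force: 0.0
```

>>> run_rows --ticks '[{"pos": [0,0,0.01],"jaw": 0.06},{"pos": [0,0,0.0075],"jaw": 0.06},{"pos": [0,0,0.0063],"jaw": 0.06},{"pos": [0,0,0.0038],"jaw": 0.06},{"jaw": 0.06},{"jaw": 0.06}]'

```text
clock: 38.02
ee_pos: [0.4433, -0.0025, -0.021]
orientation: [0.529, 0.849, 0.0, 0.0]
force: [0.2, -0.1, 0.4]
finger_gap: 0.06
finger_force: 0.0
```

Run:
```python
from h import *
print(rel([.4434,-.0026,-.021],26.2))
```

```text
(array([-0.0001,  0.0001,  0.    ]), np.float64(26.119229911086855), 'rz(tool) rad', np.float64(-0.00140970398866288))
```

>>> run_rows --ticks '[{"jaw": 0.054},{"jaw": 0.051},{"jaw": 0.048},{"jaw": 0.042},{"jaw": 0.04},{"jaw": 0.04}]'

```text
clock: 38.78
ee_pos: [0.4431, -0.0025, -0.0205]
orientation: [0.529, 0.849, 0.0, -0.0]
force: [-2.6, -0.4, 10.3]
finger_gap: 0.0461
finger_force: 59.7
```

>>> run_rows --ticks '[{"pos": [0,0,-0.0063],"jaw": 0.04},{"pos": [0,0,-0.0313],"jaw": 0.04},{"pos": [0,0,-0.05],"jaw": 0.04},{"pos": [0,0,-0.0375],"jaw": 0.04},{"jaw": 0.04}]'

```text
clock: 39.4
ee_pos: [0.4447, -0.002, 0.0806]
orientation: [0.529, 0.849, 0.002, 0.001]
force: [0.1, 0.1, -1.8]
finger_gap: 0.046
finger_force: 61.7
```

Scaled: -0.046 m / 0.8 = -0.0575, -0.023 m / 0.8 = -0.0288.

>>> run_rows --ticks '[{"pos": [-0.025,-0.0125,0],"jaw": 0.04},{"pos": [-0.0575,-0.0288,0],"jaw": 0.04},{"pos": [-0.0575,-0.0288,0],"jaw": 0.04},{"pos": [-0.0575,-0.0288,0],"jaw": 0.04},{"pos": [-0.0575,-0.0288,0],"jaw": 0.04},{"pos": [-0.0575,-0.0288,0],"jaw": 0.04},{"pos": [-0.0188,-0.0096,0],"jaw": 0.04},{"pos": [-0.0075,-0.0038,0],"jaw": 0.04},{"jaw": 0.04},{"jaw": 0.04}]'

```text
clock: 40.65
ee_pos: [0.441, -0.3037, 0.0786]
orientation: [0.528, 0.849, 0.0, -0.001]
force: [-0.3, -0.1, -0.9]
finger_gap: 0.0459
finger_force: 61.7
```

Run:
```python
from h import *
W,c=grab("wrist");s=robot.sense()
k=[cv2.boundingRect(x[2]) for x in shapes(W,'red',1000)];print(k)
print(rel([.441,-.3055,-.0185]),s["joint_pos"],s["finger_gap"])
```

```text
[(202, 229, 96, 86), (178, 121, 146, 122)]
(array([-0.0015, -0.0008,  0.0973]), np.float64(26.252908749964355)) [-0.0301  0.4905  0.6676  2.0321 -0.4372  0.7624  1.3619] 0.046053945034563996
```

Scaled: 0.03 m / 0.8 = 0.0375, 0.025 m / 0.8 = 0.0313.

>>> run_rows --ticks '[{"pos": [-0.0019,-0.001,0.025],"jaw": 0.04},{"pos": [0,0,0.0375],"jaw": 0.04},{"pos": [0,0,0.0313],"jaw": 0.04},{"pos": [0,0,0.0163],"jaw": 0.04},{"pos": [0,0,0.0075],"jaw": 0.04},{"pos": [0,0,0.0025],"jaw": 0.04},{"pos": [0,0,0.0019],"jaw": 0.04},{"jaw": 0.04},{"jaw": 0.04}]'

```text
clock: 41.82
ee_pos: [0.4409, -0.3073, -0.0182]
orientation: [0.529, 0.849, 0.0, 0.0]
force: [-0.4, -0.3, -0.7]
finger_gap: 0.046
finger_force: 61.7
```

>>> run_rows --ticks '[{"pos": [0,0,0.0013],"jaw": 0.04},{"pos": [0,0,0.0013],"jaw": 0.04},{"jaw": 0.04},{"jaw": 0.04}]'

```text
clock: 42.32
ee_pos: [0.4407, -0.3072, -0.0204]
orientation: [0.529, 0.849, 0.0, 0.0]
force: [-0.3, -0.3, 2.9]
finger_gap: 0.0459
finger_force: 62.1
```

Scaled: -0.04 m / 0.8 = -0.05, -0.03 m / 0.8 = -0.0375.

>>> run_rows --ticks '[{"jaw": 0.047},{"jaw": 0.05},{"jaw": 0.055},{"jaw": 0.062},{"jaw": 0.07},{"pos": [0,0,-0.0125],"jaw": 0.075},{"pos": [0,0,-0.0375],"jaw": 0.085},{"pos": [0,0,-0.05],"jaw": 0.085},{"pos": [0,0,-0.05],"jaw": 0.085},{"pos": [0,0,-0.025],"jaw": 0.085}]'

```text
clock: 43.58
ee_pos: [0.4413, -0.3079, 0.1222]
orientation: [0.529, 0.849, 0.0, 0.002]
force: [0.8, -0.1, -0.8]
finger_gap: 0.0849
finger_force: 0.0
```

Run:
```python
from h import *
W,c=grab("wrist");print(watch(W,c,'red',amax=6000),nest(W,c,'red'))
print(rel([.6403,.1694,.12],38.8),robot.sense()["joint_pos"])
```

```text
(array([248.912 , 185.9474]), array([ 0.441 , -0.3072,  0.028 ]), np.float64(-59.024760630097), np.int64(124), np.float64(0.7467031779004749)) (array([249.3373, 174.8485]), array([ 0.4403, -0.3051,  0.008 ]), array([0.0987, 0.0986, 0.0981, 0.0988]), np.float64(18.857398749409224))
(array([0.3423, 0.3881, 0.0039]), np.float64(26.082186806090974), 'rz(tool) rad', np.float64(-0.2219677138872885)) [-0.0761  0.4281  0.7294  1.9991 -0.3805  0.8459  1.3195]
```

Red is within 2 mm of its nest's centre. Back to the spare nest for the yellow one.

Scaled: 0.0375 m / 0.8 = 0.0469, 0.033 m / 0.8 = 0.0413.

>>> run_rows --ticks '[{"pos": [0.0213,0.025,0],"jaw": 0.085},{"pos": [0.0413,0.0469,0],"jaw": 0.085},{"pos": [0.0413,0.0469,0],"jaw": 0.085},{"pos": [0.0413,0.0469,0],"jaw": 0.085},{"pos": [0.0413,0.0469,0],"jaw": 0.085},{"pos": [0.0413,0.0469,0],"jaw": 0.085},{"pos": [0.0413,0.0469,0],"jaw": 0.085},{"pos": [0.0413,0.0469,0],"jaw": 0.085},{"pos": [0.0413,0.0469,0],"jaw": 0.085},{"pos": [0.0413,0.0469,0],"jaw": 0.085}]'

```text
clock: 44.88
ee_pos: [0.6236, 0.1336, 0.1195]
orientation: [0.529, 0.849, -0.0, -0.0]
force: [0.6, -0.1, 0.2]
finger_gap: 0.0848
finger_force: 0.0
```

>>> run_rows --ticks '[{"pos": [0.025,0.025,0],"jaw": 0.085},{"rot": [0,0,-0.03],"pos": [0.01,0.0131,0],"jaw": 0.085},{"rot": [0,0,-0.055],"jaw": 0.085},{"rot": [0,0,-0.025],"jaw": 0.085},{"jaw": 0.085},{"jaw": 0.085}]'

```text
clock: 45.62
ee_pos: [0.6384, 0.1697, 0.1196]
orientation: [0.433, 0.901, -0.0, -0.0]
force: [-0.4, 0.0, -0.0]
finger_gap: 0.085
finger_force: 0.0
```

Run:
```python
from h import *
W,c=grab("wrist");w=watch(W,c,'yellow',amax=9000);print(w)
print(rel([*w[1][:2],-.021],w[2]+90),robot.sense()["joint_pos"])
```

```text
(array([250.6952, 189.6954]), array([0.6403, 0.1693, 0.028 ]), np.float64(-51.38491651699741), np.int64(192), np.float64(0.737970476237369))
(array([-0.0017,  0.0011,  0.1405]), np.float64(38.67201862251588), 'rz(tool) rad', np.float64(0.0009937056445891547)) [-0.7665  0.6049  0.5974  1.6987 -0.4001  0.9629  0.6557]
```

Scaled: 0.04 m / 0.8 = 0.05, 0.035 m / 0.8 = 0.0438.

>>> run_rows --ticks '[{"pos": [-0.0019,0.0013,0.025],"jaw": 0.085},{"pos": [0,0,0.05],"jaw": 0.085},{"pos": [0,0,0.0438],"jaw": 0.085},{"pos": [0,0,0.0188],"jaw": 0.085},{"pos": [0,0,0.01],"jaw": 0.075},{"jaw": 0.065},{"jaw": 0.065}]'

```text
clock: 46.55
ee_pos: [0.6411, 0.1703, 0.0027]
orientation: [0.433, 0.902, 0.001, 0.001]
force: [-0.4, 0.2, -0.7]
finger_gap: 0.0649
finger_force: 0.0
```

>>> run_rows --ticks '[{"pos": [0,0,0.01],"jaw": 0.06},{"pos": [0,0,0.0075],"jaw": 0.06},{"pos": [0,0,0.0063],"jaw": 0.06},{"pos": [0,0,0.0038],"jaw": 0.06},{"jaw": 0.06},{"jaw": 0.06}]'

```text
clock: 47.3
ee_pos: [0.6403, 0.1701, -0.0204]
orientation: [0.433, 0.902, 0.0, 0.0]
force: [0.1, 0.1, -0.6]
finger_gap: 0.0598
finger_force: 0.0
```

>>> run_rows --ticks '[{"jaw": 0.054},{"jaw": 0.051},{"jaw": 0.048},{"jaw": 0.042},{"jaw": 0.04},{"jaw": 0.04}]'

```text
clock: 48.05
ee_pos: [0.6401, 0.17, -0.0199]
orientation: [0.433, 0.902, 0.0, -0.0]
force: [-2.5, -1.3, 6.2]
finger_gap: 0.0461
finger_force: 61.1
```

Run:
```python
from h import *
s=robot.sense();p=rel([.442,-.0028,-.02])[0];print(p,s["finger_gap"])
```

```text
[-0.0109 -0.2626  0.    ] 0.0461204902650873
```

Scaled: -0.05 m / 0.8 = -0.0625, -0.03 m / 0.8 = -0.0375.

>>> run_rows --ticks '[{"pos": [0,0,-0.0063],"jaw": 0.04},{"pos": [0,0,-0.0313],"jaw": 0.04},{"pos": [0,0,-0.05],"jaw": 0.04},{"pos": [0,0,-0.0375],"jaw": 0.04},{"pos": [-0.0013,-0.025,0],"jaw": 0.04},{"pos": [-0.0025,-0.0625,0],"jaw": 0.04},{"pos": [-0.0025,-0.0625,0],"jaw": 0.04},{"pos": [-0.0025,-0.0625,0],"jaw": 0.04},{"pos": [-0.0025,-0.0625,0],"jaw": 0.04},{"pos": [-0.0019,-0.0375,0],"jaw": 0.04}]'

```text
clock: 49.3
ee_pos: [0.4494, 0.004, 0.0795]
orientation: [0.433, 0.901, 0.0, -0.0]
force: [0.3, -1.0, -0.9]
finger_gap: 0.0456
finger_force: 61.7
```

>>> run_rows --ticks '[{"pos": [-0.0006,-0.0163,0],"jaw": 0.04},{"jaw": 0.04},{"jaw": 0.04}]'

```text
clock: 49.68
ee_pos: [0.4434, -0.002, 0.0797]
orientation: [0.432, 0.902, 0.0, 0.001]
force: [1.3, -1.2, -1.4]
finger_gap: 0.0458
finger_force: 61.7
```

Run:
```python
from h import *
W,c=grab("wrist");print([cv2.boundingRect(x[2]) for x in shapes(W,'yellow',1000)])
print(rel([.4418,-.003,-.0185]),robot.sense()["joint_pos"],robot.sense()["finger_gap"])
```

```text
[(208, 277, 89, 38), (288, 144, 49, 89), (154, 166, 53, 70)]
(array([ 0.0003, -0.0018,  0.0981]), np.float64(38.82372874481361)) [-0.6819  0.3322  0.6506  2.2372 -0.3271  0.6616  0.8808] 0.045902853428244295
```

Scaled: 0.03 m / 0.8 = 0.0375, -0.001 m / 0.8 = -0.0013.

>>> run_rows --ticks '[{"pos": [0,-0.0013,0.025],"jaw": 0.04},{"pos": [0,0,0.0375],"jaw": 0.04},{"pos": [0,0,0.0313],"jaw": 0.04},{"pos": [0,0,0.0163],"jaw": 0.04},{"pos": [0,0,0.0075],"jaw": 0.04},{"pos": [0,0,0.0025],"jaw": 0.04},{"pos": [0,0,0.0019],"jaw": 0.04},{"jaw": 0.04},{"jaw": 0.04}]'

```text
clock: 50.85
ee_pos: [0.4413, -0.0035, -0.0177]
orientation: [0.433, 0.902, 0.0, 0.0]
force: [0.1, -0.1, -1.3]
finger_gap: 0.0458
finger_force: 61.7
```

>>> run_rows --ticks '[{"pos": [0,0,0.0013],"jaw": 0.04},{"pos": [0,0,0.0013],"jaw": 0.04},{"jaw": 0.04},{"jaw": 0.04}]'

```text
clock: 51.35
ee_pos: [0.4411, -0.0036, -0.02]
orientation: [0.433, 0.902, 0.0, -0.0]
force: [0.2, 0.2, -1.1]
finger_gap: 0.0458
finger_force: 61.8
```

Scaled: 0.0005 m / 0.8 = 0.0006, 0.0003 m / 0.8 = 0.0004.

>>> run_rows --ticks '[{"pos": [0,0,0.0006],"jaw": 0.04},{"pos": [0,0,0.0004],"jaw": 0.04},{"jaw": 0.04},{"jaw": 0.04}]'

```text
clock: 51.85
ee_pos: [0.4411, -0.0036, -0.0201]
orientation: [0.433, 0.902, 0.0, -0.0]
force: [-3.3, -0.0, 14.9]
finger_gap: 0.0459
finger_force: 63.2
```

>>> run_rows --ticks '[{"jaw": 0.047},{"jaw": 0.05},{"jaw": 0.055},{"jaw": 0.062},{"jaw": 0.07},{"pos": [0,0,-0.0125],"jaw": 0.075},{"pos": [0,0,-0.0375],"jaw": 0.085},{"pos": [0,0,-0.05],"jaw": 0.085},{"pos": [0,0,-0.05],"jaw": 0.085},{"pos": [0,0,-0.0375],"jaw": 0.085}]'

```text
clock: 53.1
ee_pos: [0.4412, -0.0038, 0.1311]
orientation: [0.433, 0.901, 0.001, 0.0]
force: [1.2, -0.1, 0.2]
finger_gap: 0.085
finger_force: 0.0
```

>>> run_rows --ticks '[{"pos": [0,0,-0.05],"jaw": 0.085},{"pos": [0,0,-0.025],"jaw": 0.085},{"jaw": 0.085},{"jaw": 0.085}]'

```text
clock: 53.6
ee_pos: [0.4404, -0.0036, 0.1887]
orientation: [0.433, 0.902, -0.0, -0.0]
force: [0.5, 0.9, 1.0]
finger_gap: 0.0848
finger_force: 0.0
```

Run:
```python
from h import *
W,c=grab("wrist");print(watch(W,c,'yellow',amax=4000),nest(W,c,'yellow'))
a,ca=grab("scene");b,cb=grab("side")
for col in('blue','red','yellow'):
    A=[s for s in shapes(a,col) if cv2.boundingRect(s[2])[2]<26];B=[s for s in shapes(b,col) if cv2.boundingRect(s[2])[2]<26]
    for s in A:
        for t in B:
            p,e=tri(ca,s[1],cb,t[1])
            if e<.006: print(col,p,e)
```

```text
(array([250.2274, 172.5767]), array([ 0.4419, -0.0041,  0.028 ]), np.float64(-53.17855547088178), np.int64(120), np.float64(0.7374092363689235)) None
```

Run:
```python
from h import *
a,ca=grab("scene");b,cb=grab("side")
P={'blue':[.6331,-.1344,.028],'red':[.441,-.3072,.028],'yellow':[.4419,-.0041,.028]}
def proj(c,p):
    q=F@(c["extrinsics"]@np.array([*p,1]))[:3];return cv2.projectPoints(q.reshape(1,1,3),np.zeros(3),np.zeros(3),c["camera_matrix"],c["dist"])[0].ravel()
for col in P:
    r=[]
    for im,c in((a,ca),(b,cb)):
        u=proj(c,P[col]);n,l,st,ce=cv2.connectedComponentsWithStats(mask(im,col));r+=[(u,[(ce[i],st[i,4]) for i in range(1,n) if np.hypot(*(ce[i]-u))<10 and st[i,4]>15])]
    print(col,r)
    ok=[[x for x in v if x[1]<600] for _,v in r]
    if all(ok): print('  tri',tri(ca,ok[0][0][0],cb,ok[1][0][0]))
```

```text
blue [(array([248.6357, 259.5816]), [(array([248.6504, 259.7724]), np.int32(246))]), (array([224.7797, 157.2212]), [(array([225.4784, 163.4656]), np.int32(393))])]
  tri (array([ 0.6277, -0.1283,  0.0146]), np.float64(0.004605444093890694))
red [(array([116.6075, 240.8637]), [(array([119.4262, 248.0081]), np.int32(1105))]), (array([307.5385, 131.5628]), [(array([306.5552, 138.0567]), np.int32(353))])]
yellow [(array([243.8113, 175.2985]), []), (array([290.8235, 203.0803]), [])]
```

```bash
python3 -c "
from rig import robot
print(robot.sense()['clock'],robot.sign_off())"
```

```text
the job is handed in; nothing more can be done
53.85 None
```

The job is handed in at 53.9 s: the wrist camera puts each housing within about 2 mm of the centre of its own-colour nest, but I viewed 15 pictures (limit 14), had to regrip the yellow one once, and joint 7 once came to 2.959 of 2.96.

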